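Set the inspection mirror on a balanced target

ROBOT

A 6-joint arm with a two-finger parallel gripper is mounted at the origin on the work surface. World frame = base frame: x ahead of the robot, y to its left, z up, the work surface at z = 0. Lengths are in m, angles in rad, forces in N, time in s.
With the tool pointing down it reaches from about 0.375 to 0.9 m from the base axis. Payload 3.1 kg.
Tool frame: the origin (TCP) lies between the finger pads; the fingertips stand manip.finger_overhang ahead of it and the grasp point (between the pads) lies 5 mm behind it (manip.finger_overhang is the distance from the TCP to the fingertips, in m); z points along the fingers, y is the line along which they close (so a half turn about z gives the same grasp; the last joint's range is limited). The gripper opens to 85 mm and grips with 20 to 120 N. Pads are 22 mm wide; open, the fingers measure 114 mm over their backs; the gripper's body (76 mm by 85 mm) begins 54 mm behind the grasp point. The pads swing forward as they close: fully open they stand 13 mm farther back than shut.
Start: joints at [-1.381, 0.527, 1.433, -0, 1.181, -0.178], TCP at [0.225, -0.583, 0.245] pointing down, gripper open.
Joint ranges: [-3.08, 3.08], [-0.75, 2.2], [0.22, 2.44], [-1.43, 4.57], [0, 2.65], [-2.85, 2.85]. Speed limits (rad/s): [2.79, 2.79, 3.14, 3.14, 3.14, 3.14].

INTERFACE

Orientations are given as a unit quaternion [x, y, z, w].
In Python, from station import manip gives the robot as it stands.
- The arm moves only by the tool drive_tool, never from a script. Its argument "plan" is a list of rows, each a list of 7 numbers: the shift along the tool's x, y, z in m, then the turn, a rotation vector about the tool's x, y, z in degrees, then the opening, from -1 (shut) to 1 (fully open). In form: [[x, y, z, wx, wy, wz, gripper], ...]. A call has 1 to 10 rows; each row shifts and turns the commanded pose from where the row before left it, along the tool's axes as they then stand; what a row does not reach is not made up. A row lasts 1/10 s, in which the tool goes at most 50 mm and 8.59 degrees, less where a joint would pass 70% of its speed; a pose out of reach is approached as far as the arm can. A call is refused whole if a number of a shift passes 0.05 or a number of a turn 8.59, either way. A call with a gripper value outside its range is refused whole. The fingers move at their own pace and stop on an object; "newtons" is the grip in N (left out, the last holds). Time passes only in rows, so rows that do not move let the fingers close. It gives the time, the measured TCP pose, the force, the opening and the grip force at its end, in the units of the state.
- manip.sense(): the state, without advancing time (a new reading comes with each control period).
- manip.snapshot(name): name is "scene" or "top" or "wrist"; returns a dict with "image" (400x640x3 uint8, red, green, blue), "z_map" (400x640 float32, m along the optical axis (not along the pixel's ray), 0 where there is no reading), "fov_y" (degrees; the focal length in pixels is half the picture's height over the tangent of half this angle, whatever the lens; pixels are square), "cx", "cy" (the principal point, pixels), "extrinsics" (4x4, takes a point from camera to world coordinates); the wrist camera has in their place "mount" (4x4, takes a point from camera to tool coordinates, whose origin is the TCP and whose axes are the flange's). Camera axes: x right, y up, looking along -z (the intrinsics and any distortion apply to the point x, -y, -z); pixel columns grow to the right and rows downward; lengths in m; the calibration is good to about 2 mm. A picture is of the moment at which its call begins: read the wrist's pose just before it.
- manip.sign_off(): hands the job in; it is judged then, once.
The state is a dict: "t": time; "q": joint angles; "qd": joint speeds; "tau": joint torques, N m; "tcp_pos": TCP position; "tool_rot": TCP orientation; "force": force on the tool from outside, world axes, zero at the start; "ft_torque": the same for the moment, N m; "finger_gap": opening from 0.0 (shut) to 1.0 (fully open); "gripper_force": force on a finger pad.
Only numpy, scipy, OpenCV 4.12 (cv2) and the standard library are available. Lean on these libraries where they do the work, as an engineer would, in place of code of your own. Each camera call takes 0.05 s, during which the arm holds its last target. There are 200 camera calls.

TASK

Get the mirror inspection station ready: balance the banded aluminium puck the right way up on the very top of the upturned steel bowl and let go of it. Then turn the sprung mirror by the bar on its top until the station's fixed camera, looking into the mirror, sees the puck in the middle of the mirror, and finish while still holding the mirror at that angle, because it springs back when let go. Leave the other things on the bench where they are.

Things in the scene. Friction and masses are not known exactly. Their poses are not given: they have to be found in the camera images.
- puck: loose aluminium puck, an upright cylinder 40 mm across and 24 mm high, 55 to 115 g, with a dark band 5 mm wide round its middle and a dark dot on top; origin at the centre of its underside, z up its axis. It starts upright on the bench on one side of the station, the bowl being on the other; which is which changes
- puck_center (a point): the middle of the puck, 12 mm above its underside
- dome: upturned steel bowl fixed to the bench: a ball-shaped cap, radius of curvature 50 mm, 98 mm across at the bench, 40 mm high; origin at the centre of its foot. The puck stays balanced on it only when set down within some millimetres of the top
- dome_top (a point): the topmost point of the bowl, 40 mm above the bench; axes upright
- station: fixed mirror station: aluminium base 290 x 70 x 8 mm, the mirror near the end nearer the robot, a small cylindrical camera (34 mm thick, top 67 mm above the bench) at the far end, its lens facing back at the mirror. Origin on the bench under the mirror's axis; x points from mirror to camera, z up
- lens (a point): front of the camera lens, 150 mm from the mirror's axis along the station's x, 50 mm above the bench
- mirror: flat mirror 46 x 46 mm in a 50 mm black frame, upright, face centre 50 mm above the bench, turning about a vertical axis in its face. Origin on that axis at bench height; x = outward normal of the reflecting face, y along the face, z up. A spring (0.05 N m per rad) returns it to face the camera (x along the station's x); it turns 1.35 rad either way
- bar (a point): middle of the black grip bar on top of the mirror: 14 mm thick (along the mirror's x), 40 mm long (along its y), 26 mm high, reaching from 86 to 112 mm above the bench, centred on the axis; axes as the mirror's. Under it the frame's top is 75 to 80 mm above the bench
- sight: imaginary: the camera's line of sight after reflection. Origin on the mirror's axis at bench height, x points horizontally where the reflected line goes; it turns twice as far as the mirror. The camera sees the puck when this x points at the puck: the mirror's normal then halves the angle between lens and puck as seen from the axis
- phone: bystander: black phone lying flat, 72 x 148 x 8 mm, near the robot; origin at the centre of its underside
- driver: bystander: screwdriver, 160 mm long, lying near the robot; origin at the centre of its underside
- spudger: bystander: flat black plastic pry stick, 12 x 130 x 6 mm, lying near the robot; origin at the centre of its underside
- tape: bystander: red ring of tape, 100 mm across, 12 mm high, at the far left; origin at the centre of its underside
- jar: bystander: small closed white jar with a steel lid, 32 mm across, 50 mm high, at the far left; a bystander, not the puck; origin at the centre of its underside
- flux: bystander: white bottle, 40 mm across, 100 mm high, at the far right; origin at the centre of its underside
- tray: bystander: grey open parts tray 130 x 90 x 25 mm, outer right; origin at the centre of its underside
- carton: bystander: white and orange carton, 160 x 90 x 28 mm, outer left; origin at the centre of its underside
Mind the look-alikes: they are no part of the job. What is shaped like the puck but orange or red is not meant.

How it is judged:
On the way:
1. the puck is balanced on top of the bowl and let go (horizontal distance between puck_center and dome_top below 0.015 m and z of puck_center in the frame of dome_top above 0.006 m and angle between puck's own z axis and vertical below 0.3 rad and contact force between puck and dome above 0.2 N and contact force between puck and the arm below 0.05 N and contact force between puck and the fingers below 0.05 N and linear speed of puck below 0.03 m/s), for 0.4 s.
At the end, for the whole second after the job is handed in: Puck upright (0.30 rad) on the bowl, within 15 mm of its top sideways, at rest, not touched by the robot; the reflected line of sight passes within 19 mm of the puck's middle sideways (so it strikes the puck); the fingers hold the mirror still at that angle (over 0.3 N) (all of step 1 and y of puck_center in the frame of sight between -0.019 and 0.019 m and x of puck_center in the frame of sight above 0.05 m and contact force between the fingers and mirror above 0.3 N and angular speed of mirror below 0.1 rad/s); the arm keeps its last pose, push and grip.
It fails at once if another thing on the bench is moved more than 30 mm (distance of any of phone, driver, spudger, tape, jar, flux, tray, carton from where it was at the start of the episode above 0.03 m).
It also fails if it takes over 54 s, if anything falls off the work surface, if the arm or the gripper's body presses on something with over 40 N, if the wrist force passes 120 N, or if a joint passes its speed limit or range.

## Working session

There is one attempt and no reset: what is moved stays moved. The work goes in short steps, Python scripts to look and compute and a tool call to move; the robot and the scene stay as the last step left them, time stands still between calls to the robot, and variables do not carry over. Pictures are saved under pics/ and viewed, at most 10 in all, crops included, and the job is handed in when it is done.

Besides the shell and the picture viewer there is one more tool, called after "Emit:" as name(argument=value, ...) on one line, values as JSON. drive_tool: Moves the arm, as the interface text tells. Its arguments: {"type":"object","properties":{"plan":{"type":"array"},"newtons":{"type":"number"}},"required":["plan"]}

```bash
ls; mkdir -p pics
cat > h.py <<'E'
import numpy as np,cv2
from station import manip
from scipy.spatial.transform import Rotation as R
def snap(n):
    s=manip.sense(); d=manip.snapshot(n)
    if 'extrinsics' in d: T=np.array(d['extrinsics'])
    else:
        W=np.eye(4);W[:3,:3]=R.from_quat(s['tool_rot']).as_matrix();W[:3,3]=s['tcp_pos'];T=W@np.array(d['mount'])
    d['T']=T;d['f']=200/np.tan(np.radians(d['fov_y'])/2);return d
def cloud(d):
    z=d['z_map'];v,u=np.mgrid[:z.shape[0],:z.shape[1]]
    P=np.stack([(u-d['cx'])/d['f']*z,-(v-d['cy'])/d['f']*z,-z],-1)
    P=P@d['T'][:3,:3].T+d['T'][:3,3];P[z<=0]=np.nan;return P
def save(d,n):cv2.imwrite('pics/'+n+'.png',d['image'][...,::-1])
E
python3 - <<'E'
from h import *
print(manip.finger_overhang,manip.sense())
for n in('top','scene'):
    d=snap(n);save(d,n);print({k:d[k] for k in d if k not in('image','z_map')})
    np.save(n+'_P.npy',cloud(d))
E
```

```text
pics
0.014 {'t': 0.0, 'q': array([-1.38048856e+00,  5.28451295e-01,  1.43390751e+00,  1.23782430e-05,
        1.18138902e+00, -1.78495388e-01]), 'qd': array([-0.00016904, -0.00103413,  0.00184451, -0.00053956,  0.00010025,
       -0.00036539]), 'tau': array([ 1.26522700e-04, -4.42346013e+01, -1.78023058e+01, -1.05995666e-04,
        8.34646431e-03,  8.56398003e-06]), 'tcp_pos': array([ 0.22521367, -0.58227844,  0.24434106]), 'tool_rot': array([ 9.83046014e-01,  1.83355865e-01, -6.41256199e-07, -1.07760131e-03]), 'force': array([ 0.32496239,  0.74532037, -0.06047354]), 'ft_torque': array([-0.01881435, -0.01113702,  0.08654833]), 'gripper_force': 0.0, 'finger_gap': 0.9996434729255955}
{'fov_y': 53.711187691146066, 'cx': 317.81472514208286, 'cy': 193.9140822361397, 'extrinsics': array([[ 1.57897638e-03,  9.95388323e-01, -9.59145148e-02,
         4.68911090e-01],
       [-9.99626687e-01, -1.04508294e-03, -2.73019187e-02,
        -4.82419442e-03],
       [-2.72762497e-02,  9.59218177e-02,  9.95015081e-01,
         1.20804131e+00],
       [ 0.00000000e+00,  0.00000000e+00,  0.00000000e+00,
[... 339 characters left out ...]
000e+00,
         1.00000000e+00]]), 'f': np.float64(394.97994346038166)}
{'fov_y': 55.11670402548566, 'cx': 322.1666375688496, 'cy': 204.2712564556248, 'extrinsics': array([[ 0.86633684, -0.33478773,  0.37064493,  0.91463244],
       [ 0.49935796,  0.59559995, -0.62920769, -0.62890751],
       [-0.01010508,  0.7301903 ,  0.6831691 ,  0.7645547 ],
       [ 0.        ,  0.        ,  0.        ,  1.        ]]), 'T': array([[ 0.86633684, -0.33478773,  0.37064493,  0.91463244],
       [ 0.49935796,  0.59559995, -0.62920769, -0.62890751],
       [-0.01010508,  0.7301903 ,  0.6831691 ,  0.7645547 ],
       [ 0.        ,  0.        ,  0.        ,  1.        ]]), 'f': np.float64(383.24296351759494)}
```

View pics/top.png

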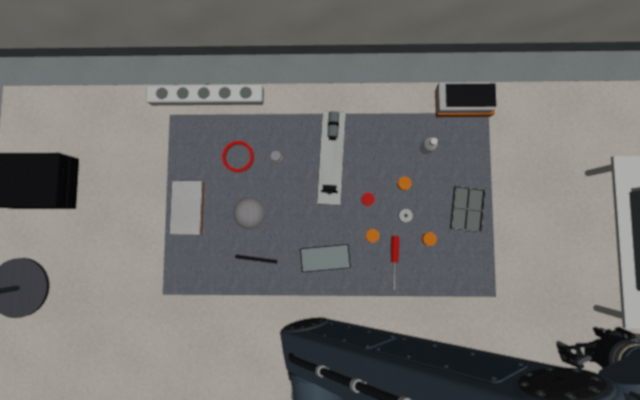

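View pics/scene.png

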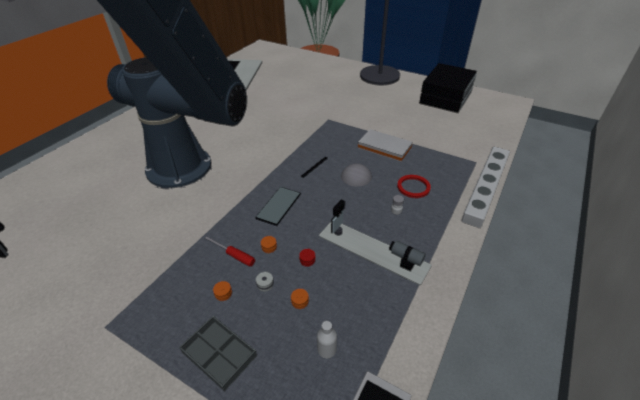

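The top view shows the puck at (406,215), dome (249,212), mirror bar (329,189) and station camera (333,120). In the scene view the puck is at (264,280) and the dome at (357,175). The orange and red discs are look-alikes.

Run:
```python
import numpy as np
from scipy.optimize import least_squares
for n,rois in(('top',dict(puck=(396,205,416,225),dome=(230,194,268,232),mir=(318,180,342,200),cam=(324,106,344,142),base=(316,108,348,208))),
  ('scene',dict(puck=(252,268,276,292),dome=(338,160,374,190),mir=(324,196,350,240),cam=(384,236,430,272)))):
    P=np.load(n+'_P.npy')
    Z=P[...,2]; b=P[150:290,170:490] if n=='top' else P[120:300,230:420]
    zb=np.nanmedian(b[...,2]);print(n,'bench z',zb)
    for k,(u0,v0,u1,v1) in rois.items():
        p=P[v0:v1,u0:u1].reshape(-1,3);p=p[np.isfinite(p).all(1)]
        zt=np.percentile(p[:,2],98)
        if k=='dome':
            q=p[p[:,2]>.008]
            r=least_squares(lambda c:np.linalg.norm(q-c,axis=1)-.05,[*q[:,:2].mean(0),-.01],loss='soft_l1',f_scale=.002)
            print(k,r.x,'top',r.x[2]+.05,'rms',np.sqrt(np.mean(r.fun**2)),len(q))
            continue
        lo={'puck':.016,'mir':.08,'cam':.055,'base':.004}[k]
        q=p[(p[:,2]>lo)&(p[:,2]<(.014 if k=='base' else 1))]
        c=q[:,:2].mean(0);w,V=np.linalg.eigh(np.cov(q[:,:2].T))
        print(k,len(q),'c',c,'zmax',zt,'bbox',q.min(0),q.max(0),'axis',V[:,1],np.sqrt(w))
```

```text
top bench z 0.0012671296447850366
puck 142 c [ 0.52012665 -0.23206896] zmax 0.026933493062896118 bbox [ 0.50175366 -0.25060125  0.01612112] [ 0.53771015 -0.21285299  0.03025316] axis [-0.95213887 -0.30566577] [0.01002232 0.01007865]
dome [ 0.52826511  0.24128    -0.01052235] top 0.03947765412324241 rms 0.0016271953218386596 715
mir 88 c [ 0.59434299 -0.0046172 ] zmax 0.11329406224762054 bbox [ 0.58590033 -0.02555782  0.08001185] [0.60276455 0.01397251 0.11488425] axis [0.08069644 0.99673872] [0.00484041 0.0112814 ]
cam 290 c [ 0.78639116 -0.01693216] zmax 0.06843613673270205 bbox [ 0.74460541 -0.03313141  0.0551558 ] [ 8.28207670e-01 -2.45926469e-04  7.36870891e-02] axis [-0.99786754  0.06527146] [0.0089987  0.02363889]
base 1652 c [ 0.68639676 -0.01132496] zmax 0.10817262122481136 bbox [ 0.54476651 -0.06179851  0.00400035] [0.85508339 0.03419641 0.01387262] axis [-0.99888529  0.04720356] [0.02361652 0.07828477]
scene bench z 0.001148302438647275
puck 213 c [ 0.52311231 -0.23615082] zmax 0.02613431360666685 bbox [ 0.50330175 -0.25556298  0.01614898] [ 0.54190374 -0.2147867   0.02794691] axis [-0.83115901  0.5560348 ] [0.01015644 0.0107532 ]
dome [ 0.52916681  0.23976734 -0.01029424] top 0.03970575690879308 rms 0.001755976520221873 458
mir 141 c [ 0.59909132 -0.01225851] zmax 0.11184362277635361 bbox [ 0.58954839 -0.03032907  0.08570574] [0.60479477 0.01316646 0.11475255] axis [0.12451126 0.99221819] [0.00439153 0.01257991]
cam 382 c [ 0.79073494 -0.02427856] zmax 0.0672960613539166 bbox [ 0.74651181 -0.03801133  0.05506934] [ 0.82961329 -0.0038258   0.07046464] axis [-0.99795679  0.06389251] [0.0078159  0.02332887]
```

Emit:
drive_tool(plan=[[0,0,0,0,0,7.03,1],[0,0,0,0,0,7.03,1],[0,0,0,0,0,7.03,1],[0.03,-0.035,0,0,0,0,1],[0.03,-0.035,0,0,0,0,1],[0.03,-0.035,0,0,0,0,1],[0.03,-0.035,0,0,0,0,1],[0.03,-0.035,0,0,0,0,1],[0.03,-0.035,0,0,0,0,1],[0.03,-0.035,0,0,0,0,1]])

```text
t: 1.1
tcp_pos: [0.4359, -0.336, 0.245]
tool_rot: [1.0, 0.0, -0.0, -0.0]
force: [-0.2, -0.5, -0.8]
finger_gap: 1.002
gripper_force: 0.0
```

Emit:
drive_tool(plan=[[0.02,-0.035,0.02,0,0,0,1],[0.02,-0.035,0.02,0,0,0,1],[0.01,-0.03,0.02,0,0,0,1],[0,0,0,0,0,0,1],[0,0,0,0,0,0,1]])

```text
t: 1.6
tcp_pos: [0.485, -0.2371, 0.1847]
tool_rot: [1.0, 0.001, -0.001, -0.0]
force: [0.8, 0.1, 0.2]
finger_gap: 1.002
gripper_force: 0.0
```

Run:
```python
from h import *
d=snap('wrist');save(d,'w1');print(d['mount'],d['T'],d['f'],d['cx'],d['cy']);np.save('w1_P.npy',cloud(d))
s=manip.sense();print(s['tcp_pos'],s['tool_rot'],s['q'],s['t'])
```

```text
[[ 1.09431469e-03  9.66179616e-01  2.57867703e-01  6.55122630e-02]
 [ 9.99999369e-01 -1.12297514e-03 -3.61360029e-05 -4.68995006e-04]
 [ 2.54665152e-04  2.57867580e-01 -9.66180235e-01 -1.27798451e-01]
 [ 0.00000000e+00  0.00000000e+00  0.00000000e+00  1.00000000e+00]] [[ 3.81134263e-03  9.65825992e-01  2.59163322e-01  5.50703389e-01]
 [-9.99992440e-01  3.88069284e-03  2.44015275e-04 -2.36496282e-01]
 [-7.70056953e-04 -2.59162293e-01  9.65833481e-01  3.12449256e-01]
 [ 0.00000000e+00  0.00000000e+00  0.00000000e+00  1.00000000e+00]] 311.29056089618257 324.96956263178856 197.0190042698739
[ 0.48536334 -0.23838376  0.18545348] [9.99999721e-01 5.87486348e-04 1.75537891e-04 4.26028951e-04] [-6.63037753e-01  4.96229478e-01  1.70521093e+00 -5.63652548e-04
  9.39350906e-01  9.06916150e-01] 1.65
```

View pics/w1.png

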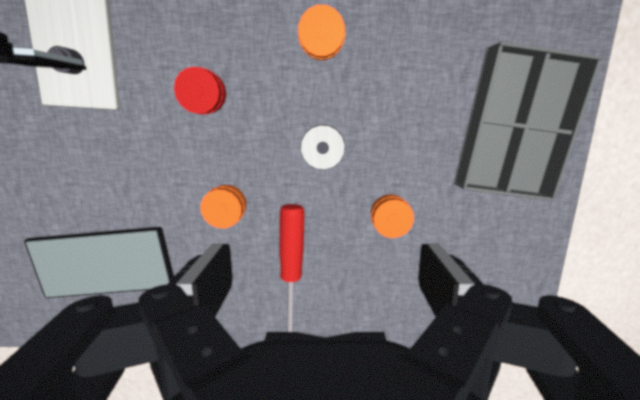

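The wrist view shows the puck at (322,147) with its dark dot. Orange discs are well to the sides, so closing along y is clear.

Run:
```python
import numpy as np,cv2
P=np.load('w1_P.npy');im=cv2.imread('pics/w1.png')
R=np.s_[120:176,294:352]
p=P[R].reshape(-1,3);g=im[R].reshape(-1,3)
print('bench',np.nanmedian(P[230:260,310:400,2]))
m=(p[:,2]>.018);q=p[m];print(len(q),q.mean(0),(q.max(0)+q.min(0))/2,q.max(0)-q.min(0))
m=(g.min(1)>150);q=p[m];c,r=cv2.minEnclosingCircle((q[:,:2]*1000).astype(np.float32));print('white',c,r,np.median(q[:,2]))
print(P[147,322])
```

```text
bench 0.00028048358909904536
1436 [ 0.52037083 -0.23310873  0.02330125] [ 0.51993153 -0.23317352  0.02225896] [0.03957431 0.03814754 0.00645151]
white (520.1982421875, -231.65606689453125) 25.342769622802734 nan
[ 0.52087318 -0.23365145  0.02350063]
```

Emit:
drive_tool(plan=[[0.035,-0.005,0,0,0,0,1],[0,0,0.04,0,0,0,1],[0,0,0.04,0,0,0,1],[0,0,0.04,0,0,0,1],[0,0,0.03,0,0,0,1],[0,0,0.015,0,0,0,1],[0,0,0,0,0,0,1],[0,0,0,0,0,0,1]], newtons=25)

```text
t: 2.45
tcp_pos: [0.5208, -0.2341, 0.0214]
tool_rot: [1.0, -0.0, 0.001, 0.001]
force: [-0.2, 0.7, -0.7]
finger_gap: 1.002
gripper_force: 0.0
```

Emit:
drive_tool(plan=[[0,0,0.003,0,0,0,1],[0,0,0,0,0,0,-1],[0,0,0,0,0,0,-1],[0,0,0,0,0,0,-1],[0,0,0,0,0,0,-1],[0,0,0,0,0,0,-1],[0,0,0,0,0,0,-1]])

```text
t: 3.15
tcp_pos: [0.5204, -0.2329, 0.0181]
tool_rot: [1.0, 0.0, 0.0, 0.0]
force: [0.3, 0.1, 4.4]
finger_gap: 0.457
gripper_force: 24.9
```

Emit:
drive_tool(plan=[[0,0,-0.02,0,0,0,-1],[0,0,-0.04,0,0,0,-1],[0,0,-0.045,0,0,0,-1],[0,0,-0.045,0,0,0,-1],[0,-0.045,-0.02,0,0,0,-1],[0,-0.045,-0.02,0,0,0,-1],[0,-0.045,0,0,0,0,-1],[0,-0.045,0,0,0,0,-1],[0,-0.045,0,0,0,0,-1],[0,0,0,0,0,0,-1]])

```text
t: 4.15
tcp_pos: [0.518, -0.0024, 0.207]
tool_rot: [1.0, 0.003, -0.001, -0.001]
force: [0.1, -0.9, -0.5]
finger_gap: 0.459
gripper_force: 25.7
```

Run:
```python
from h import *
s=manip.sense();print(s['tcp_pos'],s['finger_gap'],s['qd'])
d=snap('wrist');save(d,'w2');np.save('w2_P.npy',cloud(d))
```

```text
[ 0.51801441 -0.0024055   0.20700711] 0.45854634357172347 [-0.07927081  0.01383011 -0.0277281  -0.06400738 -0.02066256 -0.04925325]
```

Emit:
drive_tool(plan=[[-0.02,-0.04,0,0,0,0,-1],[-0.02,-0.04,0,0,0,0,-1],[0,-0.045,0,0,0,0,-1],[0,-0.045,0,0,0,0,-1],[0,-0.045,0,0,0,0,-1],[0,-0.03,0,0,0,0,-1],[0,0,0,0,0,0,-1],[0,0,0,0,0,0,-1]])

```text
t: 5.0
tcp_pos: [0.48, 0.2366, 0.2069]
tool_rot: [1.0, 0.001, -0.0, 0.0]
force: [1.2, 0.1, -0.7]
finger_gap: 0.453
gripper_force: 25.8
```

Run:
```python
from h import *
from scipy.optimize import least_squares
s=manip.sense();print(s['tcp_pos'],s['finger_gap'])
d=snap('wrist');save(d,'w3');P=cloud(d);np.save('w3_P.npy',P)
p=P.reshape(-1,3);p=p[np.isfinite(p).all(1)]
q=p[(np.hypot(p[:,0]-.529,p[:,1]-.2405)<.045)&(p[:,2]>.01)&(p[:,2]<.05)]
for f in (0,1):
    r=least_squares(lambda c:np.linalg.norm(q-c[:3],axis=1)-(c[3] if f else .05),[.529,.24,-.01,.05],loss='soft_l1',f_scale=.001)
    print(len(q),r.x,r.x[2]+r.x[3],np.sqrt(np.mean(r.fun**2)))
P=np.load('w2_P.npy');p=P.reshape(-1,3);p=p[np.isfinite(p).all(1)]
print(len(p))
q=p[(abs(p[:,0]-.596)<.06)&(abs(p[:,1])<.06)]
for lo,hi in((.1,.125),(.07,.084)):
    k=q[(q[:,2]>lo)&(q[:,2]<hi)]
    if len(k)>5: print(lo,len(k),k.mean(0),cv2.minAreaRect((k[:,:2]*1000).astype(np.float32)),np.median(k[:,2]))
im=cv2.imread('pics/w2.png');cv2.imwrite('pics/w23.png',np.hstack([cv2.resize(im,(400,250)),cv2.resize(cv2.imread('pics/w3.png'),(400,250))]))
```

```text
[0.4800092  0.23659976 0.20694096] 0.45326561031248896
6167 [ 0.52760512  0.24112669 -0.01081151  0.05      ] 0.039188485252102286 0.0005470408868967742
6167 [ 0.52763081  0.24111872 -0.01031757  0.0496067 ] 0.039289128055048486 0.0005415140178841694
254980
0.1 1236 [ 0.59515977 -0.00549677  0.11101375] ((595.2544555664062, -5.667877197265625), (39.78916549682617, 14.05891227722168), 86.6715316772461) 0.11109690933787772
0.07 229 [ 0.58729702 -0.00387153  0.07715808] ((588.3723754882812, -4.656482696533203), (49.401729583740234, 9.250362396240234), 81.95602416992188) 0.07858301243960997
```

View pics/w23.png

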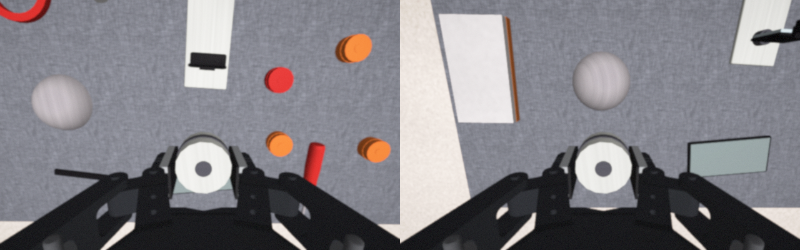

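Run:
```python
import numpy as np,cv2
P=np.load('w3_P.npy');im=cv2.imread('pics/w3.png')
g=cv2.cvtColor(im,6);R=np.s_[200:330,250:390]
p=P[R].reshape(-1,3);zt=P[269,323];print(zt)
q=p[abs(p[:,2]-zt[2])<.003];gg=g[R].reshape(-1)[abs(p[:,2]-zt[2])<.003]
w=q[(gg>140)&(np.hypot(*(q[:,:2]-zt[:2]).T)<.025)]
print(len(q),len(w),w.mean(0),(w.max(0)+w.min(0))/2,w.max(0)-w.min(0))
dd=q[(gg<110)&(np.hypot(*(q[:,:2]-zt[:2]).T)<.008)];print('dot',dd.mean(0),len(dd))
# tilt
A=np.c_[w[:,:2]-w[:,:2].mean(0),np.ones(len(w))];print(np.linalg.lstsq(A,w[:,2],rcond=None)[0])
```

```text
[0.48033681 0.23789252 0.21195881]
6369 5440 [0.48100991 0.23707854 0.2119841 ] [0.47980364 0.2372401  0.21156812] [0.04008653 0.03933881 0.00510015]
dot [0.48022245 0.23703037 0.21255209] 421
[-0.00418945  0.00212958  0.2119841 ]
```

Emit:
drive_tool(plan=[[0.0475,-0.004,0,0,0,0,-1],[0,0,0.04,0,0,0,-1],[0,0,0.04,0,0,0,-1],[0,0,0.04,0,0,0,-1],[0,0,0.02,0,0,0,-1],[0,0,0.003,0,0,0,-1],[0,0,0,0,0,0,-1],[0,0,0,0,0,0,-1],[0,0,0,0,0,0,-1]])

```text
t: 5.95
tcp_pos: [0.5285, 0.2412, 0.066]
tool_rot: [1.0, 0.0, 0.002, -0.0]
force: [-0.1, -0.1, -0.7]
finger_gap: 0.454
gripper_force: 25.8
```

Emit:
drive_tool(plan=[[0,0,0.003,0,0,0,-1],[0,0,0.001,0,0,0,-1],[0,0,0,0,0,0,-1]])

```text
t: 6.25
tcp_pos: [0.5272, 0.2414, 0.0605]
tool_rot: [1.0, 0.001, 0.0, -0.0]
force: [0.2, -0.1, -0.5]
finger_gap: 0.454
gripper_force: 25.8
```

Emit:
drive_tool(plan=[[0,0,0.001,0,0,0,-1],[0,0,0,0,0,0,-1]])

```text
t: 6.45
tcp_pos: [0.5271, 0.2413, 0.0592]
tool_rot: [1.0, 0.0, -0.0, 0.0]
force: [-0.9, 0.8, -0.8]
finger_gap: 0.453
gripper_force: 25.8
```

Emit:
drive_tool(plan=[[0,0,0.001,0,0,0,-1],[0,0,0,0,0,0,-1]])

```text
t: 6.65
tcp_pos: [0.5272, 0.2413, 0.0582]
tool_rot: [1.0, 0.0, -0.0, 0.0]
force: [1.1, -0.2, -1.5]
finger_gap: 0.462
gripper_force: 25.8
```

Emit:
drive_tool(plan=[[0,0,0.0007,0,0,0,-1],[0,0,0,0,0,0,-1],[0,0,0,0,0,0,-1]])

```text
t: 6.95
tcp_pos: [0.5273, 0.2413, 0.058]
tool_rot: [1.0, 0.0, 0.0, -0.0]
force: [-0.6, 0.1, 4.2]
finger_gap: 0.457
gripper_force: 26.2
```

Emit:
drive_tool(plan=[[0,0,0,0,0,0,-0.06],[0,0,0,0,0,0,-0.03],[0,0,0,0,0,0,0],[0,0,0,0,0,0,0.05],[0,0,0,0,0,0,0.1],[0,0,0,0,0,0,0.2],[0,0,0,0,0,0,0.4],[0,0,0,0,0,0,0.6],[0,0,0,0,0,0,0.6]])

```text
t: 7.85
tcp_pos: [0.5272, 0.2413, 0.0576]
tool_rot: [1.0, 0.0, -0.0, -0.0]
force: [1.0, -0.1, -0.4]
finger_gap: 0.805
gripper_force: 0.0
```

Run:
```python
from h import *
d=snap('wrist');P=cloud(d);im=d['image'];v,u=np.mgrid[:400,:640]
m=(abs(P[...,2]-.064)<.006)&(np.hypot(P[...,0]-.528,P[...,1]-.241)<.03)&(im.min(-1)>140)
q=P[m];print(len(q),q.mean(0),(q.max(0)+q.min(0))/2,np.median(q[:,2]))
A=np.c_[q[:,:2]-q[:,:2].mean(0),np.ones(len(q))];print(np.linalg.lstsq(A,q[:,2],rcond=None)[0])
s=manip.sense();print(s['tcp_pos'],s['finger_gap'],s['gripper_force'])
```

```text
5464 [0.52803908 0.24233414 0.06306655] [0.52671495 0.24246232 0.06201341] 0.06311661971427458
[ 0.00947912 -0.02031072  0.06306655]
[0.52726749 0.24127145 0.05761385] 0.7985532524780959 0.0
```

Emit:
drive_tool(plan=[[0,0,0,0,0,0,0.8],[0,0,0,0,0,0,0.8],[0,0,0,0,0,0,0.8],[0,0,-0.01,0,0,0,0.8],[0,0,-0.02,0,0,0,0.8],[0,0,-0.04,0,0,0,0.8],[0,0,-0.04,0,0,0,0.8],[0,0,-0.04,0,0,0,0.8],[-0.02,0,0,0,0,0,0.8],[-0.03,0,0,0,0,0,0.8]])

```text
t: 8.9
tcp_pos: [0.4795, 0.2415, 0.2104]
tool_rot: [1.0, -0.0, 0.004, -0.001]
force: [-0.3, -0.5, -0.9]
finger_gap: 0.9
gripper_force: 0.0
```

Run:
```python
from h import *
manip.snapshot('top') # settle
d=snap('wrist');save(d,'w4');P=cloud(d);im=d['image']
m=(abs(P[...,2]-.063)<.006)&(np.hypot(P[...,0]-.528,P[...,1]-.241)<.03)
q=P[m];print(len(q),q.mean(0),(q.max(0)+q.min(0))/2,np.ptp(q,axis=0))
A=np.c_[q[:,:2]-q[:,:2].mean(0),np.ones(len(q))];print(np.linalg.lstsq(A,q[:,2],rcond=None)[0])
print(manip.sense()['tcp_pos'])
```

```text
1709 [0.52682533 0.24281516 0.06324499] [0.52658422 0.24268336 0.0635334 ] [0.03855381 0.03863861 0.00586115]
[ 0.02110994 -0.02335652  0.06324499]
[0.47255888 0.24097048 0.20831769]
```

Emit:
drive_tool(plan=[[0.02,0.04,0,0,0,0,0.8],[0.02,0.04,0,0,0,0,0.8],[0.02,0.04,0,0,0,0,0.8],[0,0.04,0,0,0,0,0.8],[0,0.04,0,0,0,0,0.8],[0,0.045,0,0,0,0,0.8],[0,0,0,0,0,0,0.8],[0,0,0,0,0,0,0.8]])

```text
t: 9.8
tcp_pos: [0.5379, -0.0049, 0.208]
tool_rot: [1.0, -0.001, 0.0, -0.0]
force: [-0.5, 0.3, -1.1]
finger_gap: 0.898
gripper_force: 0.0
```

Run:
```python
from h import *
s=manip.sense();print(s['tcp_pos'],s['q'],s['t'])
d=snap('wrist');save(d,'w5');P=cloud(d);p=P.reshape(-1,3);p=p[np.isfinite(p).all(1)]
q=p[(abs(p[:,0]-.596)<.05)&(abs(p[:,1])<.05)&(p[:,2]>.1)&(p[:,2]<.125)]
print(len(q),q.mean(0),cv2.minAreaRect((q[:,:2]*1000).astype(np.float32)))
# station base edges + camera
q=p[(p[:,2]>.005)&(p[:,2]<.012)&(abs(p[:,1])<.09)&(p[:,0]>.52)]
print(cv2.minAreaRect((q[:,:2]*1000).astype(np.float32)),q.max(0),len(q))
```

```text
[ 0.53788201 -0.00494196  0.20796768] [-2.17229006e-01  4.60395250e-01  1.69118105e+00  4.27419559e-04
  9.89360613e-01  1.35562505e+00] 9.8
1124 [ 0.59543539 -0.00553023  0.11110831] ((595.274658203125, -5.522804260253906), (39.99114990234375, 14.066506385803223), 86.68785095214844)
((631.9833374023438, -7.4792327880859375), (69.98621368408203, 153.59666442871094), 86.67434692382812) [0.70698103 0.03149957 0.01049698] 9988
```

View pics/w4.png

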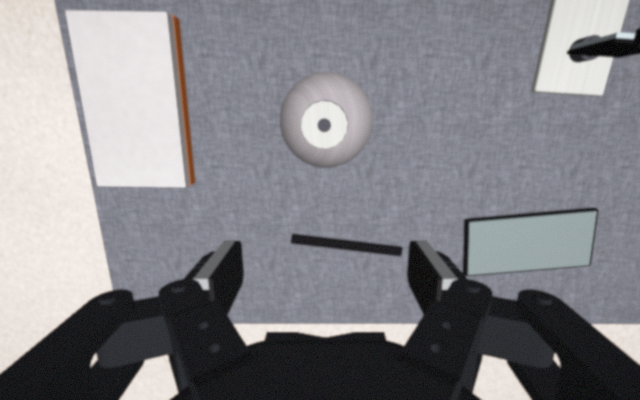

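The puck stands on the dome at (324,124), concentric with the bowl, released. The other things look untouched.

Emit:
drive_tool(plan=[[0,0,0,0,0,-8.5,0.8],[0,0,0,0,0,-8.5,0.8],[0,0,0,0,0,-8.5,0.8],[0,0,0,0,0,-8.5,0.8],[0,0,0,0,0,-8.5,0.8],[0,0,0,0,0,-8.5,0.6],[0,0,0,0,0,-8.5,0.4],[0,0,0,0,0,-8.5,0.2],[0,0,0,0,0,-8.5,0.0],[0,0,0,0,0,-8.5,0.0]])

```text
t: 10.85
tcp_pos: [0.5373, -0.0017, 0.2078]
tool_rot: [0.734, 0.679, 0.0, -0.0]
force: [-0.0, -0.5, -0.0]
finger_gap: 0.498
gripper_force: 0.0
```

Emit:
drive_tool(plan=[[0,0,0,0,0,-1.68,0.0],[0.0013,0.0285,0,0,0,0,0.0],[0.0014,0.0288,0,0,0,0,0.0],[0,0,0,0,0,0,0.0],[0,0,0,0,0,0,0.0],[0,0,0,0,0,0,0.0]])

```text
t: 11.45
tcp_pos: [0.5935, -0.0034, 0.2073]
tool_rot: [0.727, 0.687, -0.001, -0.001]
force: [0.8, 1.3, -0.1]
finger_gap: 0.504
gripper_force: 0.0
```

```bash
cat > st.py <<'E'
from h import *
S=[]
for _ in range(3): S.append(manip.sense());manip.snapshot('top')
p=np.mean([s['tcp_pos'] for s in S],0);M=R.from_quat([s['tool_rot'] for s in S]).mean().as_matrix()
print('tcp',p.round(4),'yaw',np.degrees(np.arctan2(M[1,0],M[0,0])).round(2),'z',M[:,2].round(4),'gap',S[-1]['finger_gap'],'gf',S[-1]['gripper_force'],'F',S[-1]['force'],'t',S[-1]['t'],'axis err tool',(M.T@(np.array([.5953,-.0055,p[2]])-p)).round(4))
E
python3 st.py
```

```text
tcp [ 0.5936 -0.0036  0.2074] yaw 86.72 z [-1.7e-03  4.0e-04 -1.0e+00] gap 0.5064145132666443 gf 0.0 F [0.16004181 0.16410715 0.05683827] t 11.55 axis err tool [-0.0018  0.0018 -0.    ]
```

Emit:
drive_tool(plan=[[-0.0018,0.0018,0.03,0,0,0,0.0],[0,0,0.04,0,0,0,0.0],[0,0,0.03,0,0,0,0.0],[0,0,0.007,0,0,0,0.0],[0,0,0,0,0,0,0.0],[0,0,0,0,0,0,0.0]])

```text
t: 12.2
tcp_pos: [0.5975, -0.0064, 0.102]
tool_rot: [0.727, 0.687, 0.001, 0.001]
force: [0.7, -0.4, 0.7]
finger_gap: 0.498
gripper_force: 0.0
```

```bash
python3 st.py
```

```text
tcp [ 0.5977 -0.0064  0.1023] yaw 86.72 z [ 3.2e-03 -6.0e-04 -1.0e+00] gap 0.5002146507698328 gf 0.0 F [0.23857665 0.20035316 0.50297172] t 12.3 axis err tool [ 0.0008 -0.0024 -0.    ]
```

Emit:
drive_tool(plan=[[0.0008,-0.0024,0.002,0,0,0,0.0],[0,0,0,0,0,0,-0.3],[0,0,0,0,0,0,-0.5],[0,0,0,0,0,0,-0.6],[0,0,0,0,0,0,-0.6]], newtons=30)

```text
t: 12.85
tcp_pos: [0.5942, -0.0053, 0.0986]
tool_rot: [0.727, 0.687, 0.0, 0.0]
force: [-0.4, 0.0, 0.1]
finger_gap: 0.199
gripper_force: 0.0
```

```bash
python3 st.py
```

```text
tcp [ 0.5942 -0.0053  0.0986] yaw 86.72 z [ 0. -0. -1.] gap 0.1962342964466192 gf 0.0 F [ 0.26805962 -0.17241315 -0.22051636] t 12.95 axis err tool [-0.0002  0.0011  0.    ]
```

Emit:
drive_tool(plan=[[0,0.001,-0.001,0,0,0,-0.6],[0,0,0,0,0,0,-0.7],[0,0,0,0,0,0,-0.8],[0,0,0,0,0,0,-1],[0,0,0,0,0,0,-1],[0,0,0,0,0,0,-1]])

```text
t: 13.6
tcp_pos: [0.5953, -0.0053, 0.0997]
tool_rot: [0.727, 0.687, 0.0, 0.0]
force: [-0.2, -0.4, 1.4]
finger_gap: 0.156
gripper_force: 29.5
```

```bash
python3 st.py
```

```text
tcp [ 0.5953 -0.0054  0.0998] yaw 86.72 z [ 4.e-04 -1.e-04 -1.e+00] gap 0.15804322846491692 gf 29.498020112514496 F [-0.08658515  0.04427936  2.12729217] t 13.7 axis err tool [-0.0001  0.      0.    ]
```

Emit:
drive_tool(plan=[[0,0,0,0,0,-3,-1],[0,0,0,0,0,-6,-1],[0,0,0,0,0,-6,-1],[0,0,0,0,0,-6,-1],[0,0,0,0,0,-6,-1],[0,0,0,0,0,-6,-1],[0,0,0,0,0,-6,-1],[0,0,0,0,0,-6,-1],[0,0,0,0,0,-6,-1],[0,0,0,0,0,-3.4,-1]])

```text
t: 14.75
tcp_pos: [0.5945, -0.0057, 0.0997]
tool_rot: [0.331, 0.944, -0.0, -0.001]
force: [-1.7, -2.3, 3.6]
finger_gap: 0.155
gripper_force: 29.7
```

Emit:
drive_tool(plan=[[0,0,0,0,0,0,-1],[0,0,0,0,0,0,-1],[0,0,0,0,0,0,-1]])

```text
t: 15.05
tcp_pos: [0.5946, -0.0056, 0.0998]
tool_rot: [0.333, 0.943, -0.0, -0.0]
force: [-3.1, -2.1, 5.3]
finger_gap: 0.158
gripper_force: 30.0
```

```bash
python3 st.py
python3 - <<'E'
from h import *
d=snap('wrist');save(d,'w6');P=cloud(d);p=P.reshape(-1,3);p=p[np.isfinite(p).all(1)]
q=p[(np.hypot(p[:,0]-.5267,p[:,1]-.2427)<.035)&(abs(p[:,2]-.064)<.005)];print('puck wrist',len(q),q.mean(0) if len(q) else '')
a=snap('top');P2=cloud(a);p=P2.reshape(-1,3);q=p[(np.hypot(p[:,0]-.5267,p[:,1]-.2427)<.035)&(abs(p[:,2]-.064)<.006)];print('puck top',len(q),q.mean(0) if len(q) else '')
for lo,hi in((.073,.083),(.1,.114)):
    p=P.reshape(-1,3);k=p[(np.hypot(p[:,0]-.5953,p[:,1]+.0055)<.03)&(p[:,2]>lo)&(p[:,2]<hi)]
    if len(k)>10: print(lo,len(k),k.mean(0),cv2.minAreaRect((k[:,:2]*1000).astype(np.float32)))
E
```

```text
tcp [ 0.5946 -0.0057  0.0998] yaw 141.09 z [-1.2e-03 -5.0e-04 -1.0e+00] gap 0.15982019620505794 gf 29.99433070421219 F [-3.19045881 -2.4953545   5.94206918] t 15.15 axis err tool [-0.0005  0.0006 -0.    ]
puck wrist 0 
puck top 144 [0.52688162 0.24214758 0.06354106]
0.073 206 [5.77722172e-01 5.99658853e-05 7.47575044e-02] ((579.9202880859375, -0.1503591537475586), (8.662938117980957, 17.999359130859375), 38.688350677490234)
0.1 3909 [ 0.59221737 -0.00311332  0.10989886] ((595.2532348632812, -4.103097915649414), (37.6685676574707, 37.98591613769531), 0.808334231376648)
```

View pics/w6.png

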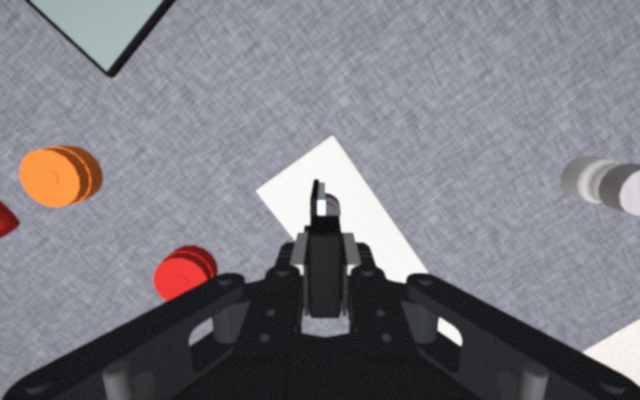

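The bar (325,260) is clamped square between the pads and the mirror frame's edge (320,200) runs parallel to them. I'll check the angle from the part of the bar sticking out.

Run:
```python
from h import *
s=manip.sense();d=snap('wrist');P=cloud(d)
M=R.from_quat(s['tool_rot']).as_matrix();L=(P-s['tcp_pos'])@M
for n,m in(('bar',(abs(P[...,2]-.111)<.003)&(abs(L[...,1])<.012)),):
    X,Y=[],[]
    for r in range(212,300,6):
        l=L[r][m[r]]
        if len(l)>4:
            print(r,l[:,0].mean().round(4),l[:,1].min().round(4),l[:,1].max().round(4))
print(s['qd'].round(3))
```

```text
236 0.0178 -0.0062 0.0072
242 0.0153 -0.0062 0.0072
248 0.0127 -0.0063 0.0094
254 0.0103 -0.0119 0.012
260 0.0074 -0.0063 0.0072
266 0.0048 -0.0062 0.0073
272 0.002 -0.0062 0.0072
278 -0.0008 -0.0063 0.0072
284 -0.0035 -0.0062 0.0073
290 -0.0063 -0.0063 0.007
296 -0.0092 -0.006 0.0073
[ 0.001 -0.001 -0.002  0.001 -0.001  0.001]
```

The bar's edges run parallel to the tool to better than 0.3°. So the mirror normal is at 51.1°, as computed, and the puck is still on the dome.

```bash
python3 -c "
from station import manip
print(manip.sign_off())"
```

```text
the job is handed in; nothing more can be done
None
```

The puck is balanced and released on the bowl about 2 mm from its top, the gripper is holding the mirror within about 0.3° of the angle worked out for sighting the puck, and the job is handed in; sign-off returned no verdict.

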